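Press a power bank's end cap home, then hold the pocket microscope over the seam

TASK

Refit the power bank's end cap with the little lever press: pull the red-handled sprung lever through its full stroke so that the cap is pressed fully home, then ease the lever back to rest, not letting it snap. Then lift the pocket microscope out of its dock, carry it over without knocking anything, and hold it upright, lens down, still and about 15 mm above the middle of the closed seam, touching neither press nor power bank; finish while holding it there.

Things in the scene. Friction and masses are not known exactly. Their poses are not given: they have to be found in the camera images.
- jig: lever press, fixed on a grey-blue mat; aluminium base plate x = -135 to 125, y = -45 to 45 mm; holds a teal power-bank sleeve (x = -110 to 0, z = 34 to 56, 46 mm wide, open at x = 0). Origin: base plate's underside below the sleeve's open end; +x from sleeve towards lever, z up. Strap with black knob at x = -70 (up to z = 76); plunger guide block at x = 40 to 68 (up to z = 62)
- seam (a point): middle of the sleeve's top edge at its open end, on the top surface (z = 56 mm in the jig's frame, x = y = 0): the spot to look at. Axes as the jig's
- press_lever (a joint): lever angle: 0 at rest (leaning 0.25 rad back from upright, away from the sleeve), 0.5 at its end stop (0.25 rad towards the sleeve). Pulling the handle towards the jig's -x raises it and drives the plunger 13 mm towards the sleeve. A spring returns it: 3.2 N at the handle at rest, about 7.5 N at full stroke; let go, it snaps back
- lever_grip (a point): centre of the lever's red cross bar, 16 mm thick, 72 mm long, lying level along the jig's y; an 8 mm stem runs down from its middle. It is 136 mm from the hinge axis; at rest at x = 116, z = 151 mm in the jig's frame
- lever_hinge (a point): centre of the lever's hinge axis, which is parallel to the jig's y (x = 82, y = 0, z = 19 mm in the jig's frame); does not move
- cap: loose black end cap, flange 8 x 46 x 22 mm with an orange spigot 14 mm long that is already started in the sleeve. Origin: underside of the flange's inner face. In the jig's frame its x is 7 to 10 mm at the start and 0 when fully home (flange against the sleeve); the plunger pushes it there, with 0.5 mm to spare at full stroke
- scope: pocket microscope, a white upright cylinder 115 mm tall, 0.11 kg, 32 mm thick from 38 to 106 mm above its lens end (grip it there), black focus ring 34 mm thick at 22 to 38 mm, clear nose 29 mm thick below. Origin: centre of the lens end (its lowest point); +z up along its axis. It stands lens down in the dock, its lens end 8 mm above the counter
- scope_lens (a point): centre of the microscope's lens end, same point as its origin
- dock: black round charging dock, fixed to the counter, 59 mm wide, 20 mm high, with a well 35 mm wide and 12 mm deep for the microscope; origin: centre of its underside. Between dock and press stands the kiosk's blue drawer cabinet, 205 mm high: carry above it or round its near side
- mug: bystander: orange mug, 101 mm tall, cup 80 mm wide; origin at its underside, between cup and handle
- bottle: bystander: clear fluid bottle with blue cap, 39 mm wide, 96 mm tall; origin: centre of its underside
- swab_cup: bystander: dark plastic cup with cotton swabs, 64 mm wide, 138 mm tall; origin: centre of its underside

How it is judged:
By the outcome, as a careful person would: the job done as asked, in the order asked, and still so for the second after the job is handed in, while the arm keeps its last pose, push and grip.
It also fails if it takes over 61 s, if anything falls off the work surface, if the arm or the gripper's body presses on something with over 40 N, if the wrist force passes 120 N, or if a joint passes its speed limit or range.

ROBOT

A 6-joint arm with a two-finger parallel gripper is mounted at the origin on the work surface; the furniture and walls round the work are solid. World frame = base frame: x ahead of the robot, y to its left, z up, the work surface at z = 0. Lengths are in m, angles in rad, forces in N, time in s.
With the tool pointing down it reaches from about 0.325 to 0.9 m from the base axis. Payload 6.1 kg.
Tool frame: the origin (TCP) lies on the centre line of the jaws, within the pads' length; the fingertips stand 19 mm ahead of it and the grasp point (between the pads) is the TCP; z points along the fingers, y is the line along which they close (so a half turn about z gives the same grasp; the last joint's range is limited). The gripper opens to 85 mm and grips with 20 to 120 N. Pads are 22 mm wide; open, the fingers measure 114 mm over their backs; the gripper's body (76 mm by 85 mm) begins 54 mm behind the grasp point. The pads swing forward as they close: fully open they stand 13 mm farther back than shut.
Start: joints at [1.01, 0.22, 1.526, -0, 1.395, -0.126], TCP at [0.263, 0.567, 0.25] pointing down, gripper open.
Joint ranges: [-2.98, 2.98], [-0.91, 2.08], [0.09, 2.57], [-1.24, 4.39], [0.2, 2.65], [-2.68, 2.68]. Speed limits (rad/s): [2.57, 2.57, 3.01, 3.14, 3.14, 3.14].

INTERFACE

Orientations are given as a 3x3 rotation matrix whose columns are the frame's x, y, z axes.
In Python, from workcell import manip, job, get_image, get_obs gives the robot as it stands (manip), with the cameras as plain functions, the job (job) and the readings as plain functions.
- The arm moves only by the shell command python3 drive.py 'ROWS' [OPENING] [FORCE]. ROWS is rows parted by semicolons, their numbers by spaces, 1 to 10 of them, each of 6 numbers: dx, dy, dz in m, then a rotation vector rx, ry, rz in rad; each row shifts and turns the commanded pose from where the row before left it, along the tool's axes as they then stand; what a row does not reach is not made up. A row lasts 1/12 s, in which the tool goes at most 0.0417 m and 0.125 rad, less where a joint would pass 70% of its speed; a pose out of reach is approached as far as the arm can. OPENING is the opening from 0.0 (shut) to 1.0 (fully open), set as the command begins (- or left out keeps the last). The fingers move at their own pace and stop on an object; FORCE is the grip in N (left out, the last holds). Time passes only in rows, so rows that do not move let the fingers close. It prints the time, the measured TCP pose, the force, the opening and the grip force at its end.
- get_obs(): the state, without advancing time (a new reading comes with each control period).
- get_image(name): name is "scene" or "top" or "wrist"; returns a dict with "frame" (480x640x3 uint8, red, green, blue), "fx", "fy", "cx", "cy" (pixels), "rvec" (rotation vector, rad) and "tvec" (3), from world to camera coordinates, as OpenCV has them. Camera axes: x right, y down, z forward; pixel columns grow to the right and rows downward; lengths in m; the calibration is good to about 2 mm. A picture is of the moment at which its call begins. There is no depth.
- job.hand_in(): hands the job in; it is judged then, once.
The state is a dict: "clock": time; "joint_positions": joint angles; "qd": joint speeds; "joint_torque": joint torques, N m; "tcp_pos": TCP position; "orientation": TCP orientation; "wrist_force": force on the tool from outside, world axes, zero at the start; "wrist_torque": the same for the moment, N m; "opening": opening from 0.0 (shut) to 1.0 (fully open); "grasp_force": force on a finger pad.
Only numpy, scipy, OpenCV 4.12 (cv2) and the standard library are available. Lean on these libraries where they do the work, as an engineer would, in place of code of your own. Each camera call takes 0.05 s, during which the arm holds its last target. There are 200 camera calls.

## Working session

There is one attempt and no reset: what is moved stays moved. The work goes in short steps, Python scripts to look and compute and a shell command to move; the robot and the scene stay as the last step left them, time stands still between calls to the robot, and variables do not carry over. Pictures are saved under pics/ and viewed, at most 10 in all, crops included, and the job is handed in when it is done.

```bash
ls; mkdir -p pics
python3 - <<'E'
from workcell import manip, job, get_image, get_obs
import cv2,numpy as np
o=get_obs();print({k:np.round(v,3).tolist() for k,v in o.items()})
for n in("scene","top"):
    d=get_image(n);cv2.imwrite(f"pics/{n}0.png",cv2.cvtColor(d["frame"],cv2.COLOR_RGB2BGR))
    R=cv2.Rodrigues(np.array(d["rvec"]))[0];print(n,d["fx"],d["fy"],d["cx"],d["cy"],(-R.T@np.array(d["tvec"])).round(3),R.round(3).tolist())
E
```

```text
drive.py
pics
workcell.py
{'clock': 0.0, 'joint_positions': [1.01, 0.221, 1.528, -0.0, 1.395, -0.126], 'qd': [0.001, -0.001, -0.0, -0.001, 0.0, -0.002], 'joint_torque': [0.001, -49.689, -38.94, -0.0, 0.011, 0.0], 'tcp_pos': [0.263, 0.566, 0.249], 'orientation': [[-0.907, 0.421, -0.001], [0.421, 0.907, -0.002], [0.0, -0.002, -1.0]], 'wrist_force': [0.318, -0.337, 0.313], 'wrist_torque': [-0.016, -0.006, -0.01], 'grasp_force': 0.0, 'opening': 1.001}
scene 526.088333041715 526.088333041715 319.16325933713387 237.5398049239697 [-0.064 -0.574  1.034] [[0.779, -0.627, 0.013], [-0.457, -0.582, -0.672], [0.429, 0.518, -0.74]]
top 546.7011577615787 546.7011577615787 322.629449090993 234.63933025626275 [0.29  0.072 1.266] [[-0.019, -1.0, 0.002], [-0.99, 0.018, -0.143], [0.143, -0.004, -0.99]]
```

View pics/scene0.png

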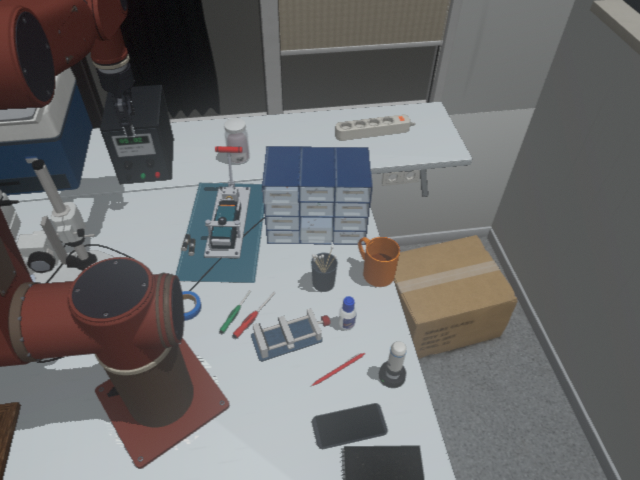

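View pics/top0.png

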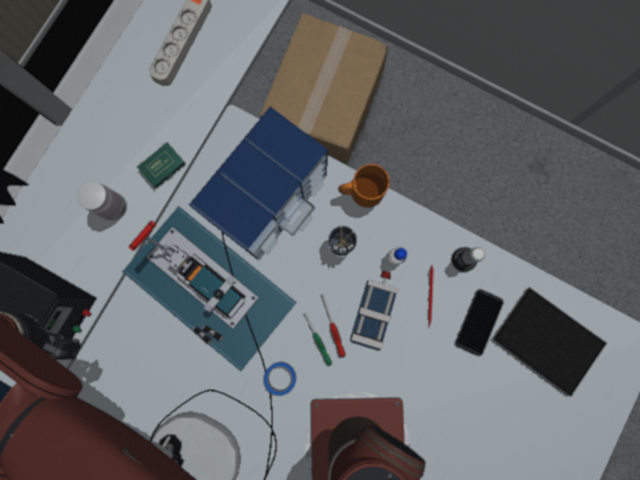

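The scene view shows the lever bar at about (229,150), the press around (228,220) and the scope at (397,357). The top view shows the bar at about (142,235), the sleeve around (222,293) and the scope top at (478,255). I'll take one composite zoom for measuring.

Run:
```python
import cv2,numpy as np
t=cv2.imread("pics/top0.png");s=cv2.imread("pics/scene0.png")
def c(im,x,y,w,h,k): 
    return cv2.resize(im[y:y+h,x:x+w],None,fx=k,fy=k,interpolation=cv2.INTER_CUBIC)
def grid(im,x,y,k,st=20):
    h,w=im.shape[:2]
    for X in range((x//st+1)*st,x+int(w/k),st):
        cv2.line(im,(int((X-x)*k),0),(int((X-x)*k),6),(0,255,255),1);cv2.putText(im,str(X),(int((X-x)*k)-10,16),0,.35,(0,255,255),1)
    for Y in range((y//st+1)*st,y+int(h/k),st):
        cv2.line(im,(0,int((Y-y)*k)),(6,int((Y-y)*k)),(0,255,255),1);cv2.putText(im,str(Y),(8,int((Y-y)*k)+4),0,.35,(0,255,255),1)
    return im
A=grid(c(t,120,210,150,130,3),120,210,3)   #450x390
B=grid(c(s,180,140,100,130,3),180,140,3)   #300x390
C=grid(c(t,440,235,60,45,4),440,235,4)     #240x180
D=grid(c(s,365,330,60,60,3.5),365,330,3.5) #210x210
o=np.zeros((600,750,3),np.uint8)
o[:390,:450]=A;o[:390,450:]=B;o[390:570,:240]=C;o[390:600,260:470]=D
cv2.imwrite("pics/crop.png",o)
```

```text
(no output)
```

View pics/crop.png

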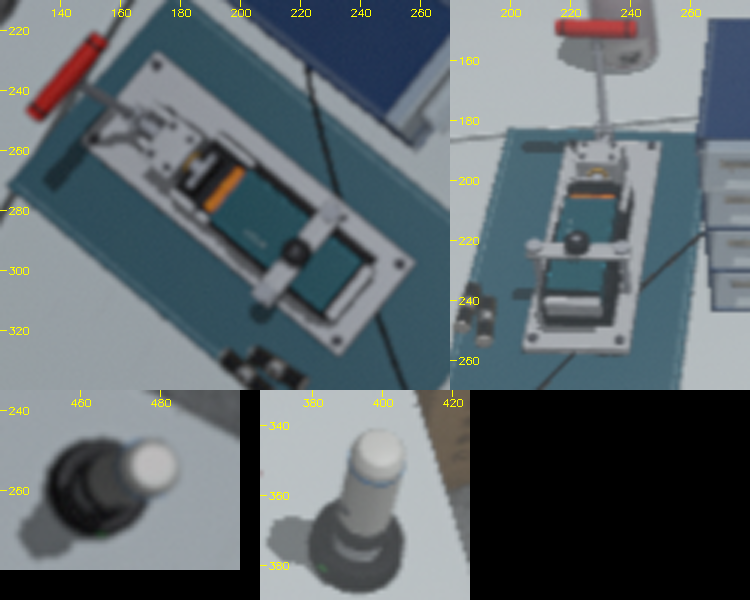

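The zoom gives these pixel positions. In the top view the plate corners are (170,227), (148,257), (258,297) and (233,328), the bar ends are (153,223) and (131,248), and the scope top is (478,254). The scene view has the matching points. Next I'll fit the jig pose and triangulate.

```bash
cat > h.py <<'E'
import numpy as np,cv2
from workcell import manip, job, get_image, get_obs
def cam(n):
    d=get_image(n);K=np.array([[d["fx"],0,d["cx"]],[0,d["fy"],d["cy"]],[0,0,1]])
    return d,K@np.c_[cv2.Rodrigues(np.array(d["rvec"]))[0],np.array(d["tvec"])]
def proj(P,X): q=P@np.r_[X,1];return q[:2]/q[2]
def tri(P1,a,P2,b):
    X=cv2.triangulatePoints(P1,P2,np.array(a,float).reshape(2,1),np.array(b,float).reshape(2,1))[:,0];return X[:3]/X[3]
def tool(dw):  # world vector -> tool axes
    return np.array(get_obs()["orientation"]).T@np.array(dw)
E
python3 - <<'E'
from h import *
from scipy.optimize import least_squares
_,Pt=cam("top");_,Ps=cam("scene")
np.savez("P.npz",t=Pt,s=Ps)
T=[(152.7,222.7),(130.7,247.7),(170,227.3),(147.7,256.7),(258,297.3),(233.3,328.3)]
S=[(242.3,150),(215,149.3),(250.3,187.3),(218.7,186.7),(240,258),(204,257)]
for a,b in zip(T,S): print("tri",tri(Pt,a,Ps,b).round(4))
st=tri(Pt,(478.2,254.2),Ps,(399.6,346.6));print("scope top",st.round(4),[proj(P,st).round(1) for P in(Pt,Ps)])
print("dock base",tri(Pt,(464.2,259.2),Ps,(392,376)).round(4))
def J(p,h=None):
    x,y,z,th,hp=p;c,s=np.cos(th),np.sin(th);R=np.array([[c,-s,0],[s,c,0],[0,0,1]])
    L=[(.116,-.036,.151),(.116,.036,.151),(.125,-.045,hp),(.125,.045,hp),(-.135,-.045,hp),(-.135,.045,hp)]
    return [np.array([x,y,z])+R@np.array(l) for l in L]
def f(p):
    X=J(p);return np.ravel([proj(Pt,q)-t for q,t in zip(X,T)]+[proj(Ps,q)-t for q,t in zip(X,S)])
best=min((least_squares(f,[.5,.3,0,t,.01]) for t in(0.,.8,1.6,-.8)),key=lambda r:r.cost)
print(best.x.round(4),best.cost,best.fun.round(1))
E
```

```text
tri [0.484  0.4182 0.1483]
tri [0.4302 0.4629 0.1492]
tri [0.4975 0.4222 0.0038]
tri [0.4262 0.4712 0.0114]
tri [0.3303 0.2178 0.0012]
tri [0.2602 0.2743 0.0041]
scope top [ 0.4082 -0.2603  0.1187] [array([478.2, 254.2]), array([399.6, 346.6])]
dock base [ 0.4082 -0.2609 -0.0015]
[ 0.3822  0.3505 -0.001   0.8792  0.0058] 6.120350975763913 [ 0.6 -0.5 -0.5  1.5  1.9 -0.2 -1.2  0.5 -0.1 -0.3 -0.6 -0.2 -0.2 -0.2
  0.1 -0.   0.1  0.7  0.4  0.7 -0.1 -1.   0.6 -0.7]
```

```bash
python3 drive.py '-0.033 -0.0024 0.004 0 0 0;-0.033 -0.0024 0.004 0 0 0;-0.033 -0.0024 0.004 0 0 0;-0.033 -0.0024 0.004 0 0 0;-0.033 -0.0024 0.004 0 0 0;-0.033 -0.0024 0.004 0 0 0;-0.0346 -0.0024 0.004 0 0 0;0 0 0 0 0 0.0857;0 0 0 0 0 0.0857;0 0 0 0 0 0.0857' 0.65
python3 drive.py '0 0 0 0.085 0 0;0 0 0 0.085 0 0;0 0 0 0.08 0 0;0 0 0 0 0 0'
python3 - <<'E'
from h import *
d,P=cam("wrist");np.savez("w1.npz",P=P)
cv2.imwrite("pics/w1.png",cv2.cvtColor(d["frame"],cv2.COLOR_RGB2BGR))
o=get_obs();print(np.round(o["tcp_pos"],4),np.round(o["orientation"],3).tolist(),o["opening"])
z=np.load("P.npz");print("can",tri(z["t"],(112,208),z["s"],(237,158)))
print("bar proj",proj(P,(.457,.440,.149)),"seam",proj(P,(.382,.3505,.056)))
E
```

```text
clock: 1.03
tcp_pos: [0.4679, 0.4527, 0.2216]
orientation: [[-0.766, 0.643, -0.001], [0.643, 0.766, -0.001], [0.0, -0.001, -1.0]]
wrist_force: [-0.6, 0.8, 0.4]
opening: 0.648
grasp_force: 0.0
clock: 1.37
tcp_pos: [0.4673, 0.4539, 0.2195]
orientation: [[-0.77, 0.617, -0.162], [0.638, 0.745, -0.195], [0.001, -0.253, -0.967]]
wrist_force: [-0.1, -0.3, -1.0]
opening: 0.651
grasp_force: 0.0
[0.4673 0.454  0.2198] [[-0.77, 0.617, -0.16], [0.638, 0.746, -0.192], [0.001, -0.25, -0.968]] 0.6461352791138542
can [ 0.54488389  0.56243999 -0.00167915]
bar proj [317.1449491 264.4827855] seam [223.23502717 214.75331738]
```

View pics/w1.png

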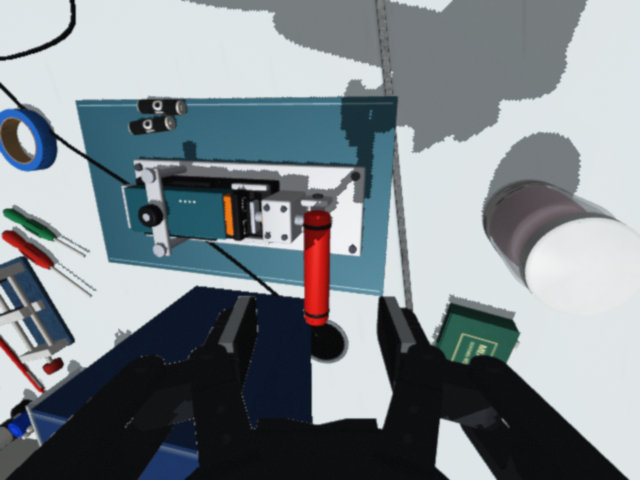

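The wrist view has the red bar at (317,268), against (317,264) predicted. The seam is at about (223,213), as predicted, so the fit is good. I'll descend onto the bar and grip it.

```bash
python3 drive.py '-0.0003 0.0002 0.02 0 0 0;-0.0003 0.0002 0.02 0 0 0;-0.0004 0.0003 0.018 0 0 0;0 0 0.0148 0 0 0;0 0 0 0 0 0' 
python3 drive.py '0 0 0 0 0 0;0 0 0 0 0 0;0 0 0 0 0 0;0 0 0 0 0 0;0 0 0 0 0 0;0 0 0 0 0 0' 0 30
python3 - <<'E'
from h import *
d,P=cam("wrist")
print([np.round(get_obs()[k],4).tolist() for k in("tcp_pos","orientation","wrist_force","joint_positions")])
cv2.imwrite("pics/w2.png",cv2.cvtColor(d["frame"],cv2.COLOR_RGB2BGR))
o=get_obs();h=np.array([.3822+.082*np.cos(.8792),.3505+.082*np.sin(.8792),.018])
v=np.array(o["tcp_pos"])-h;print("hinge->tcp in tool",np.array(o["orientation"]).T@v,np.linalg.norm(v))
E
```

```text
clock: 1.83
tcp_pos: [0.4547, 0.4378, 0.1483]
orientation: [[-0.77, 0.617, -0.161], [0.638, 0.745, -0.193], [0.001, -0.251, -0.968]]
wrist_force: [-1.5, -0.5, 0.2]
opening: 0.653
grasp_force: 0.0
clock: 2.33
tcp_pos: [0.4574, 0.4399, 0.1538]
orientation: [[-0.77, 0.619, -0.156], [0.638, 0.746, -0.19], [-0.001, -0.246, -0.969]]
wrist_force: [-3.2, -2.6, 6.2]
opening: 0.174
grasp_force: 29.4
[[0.4574, 0.4399, 0.1538], [[-0.77, 0.6186, -0.1563], [0.638, 0.7463, -0.1897], [-0.0007, -0.2458, -0.9693]], [-1.5286, -2.5533, 6.9268], [0.6678, 0.5061, 1.365, -0.0522, 1.5135, -0.2016]]
hinge->tcp in tool [-0.00093977  0.00038697 -0.14019294] 0.14019662047052633
```

View pics/w2.png

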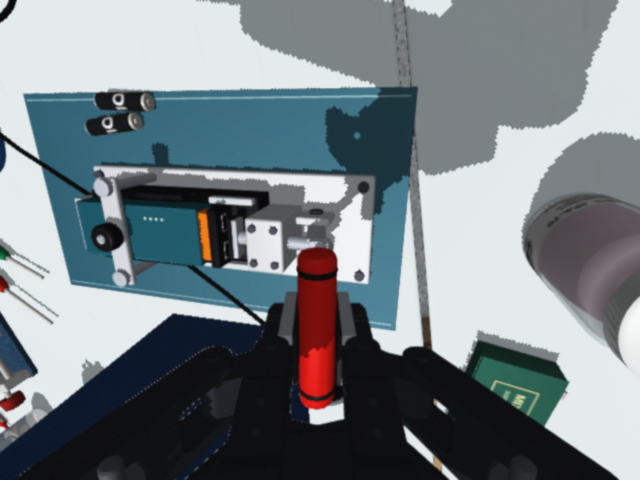

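The bar (318,250–405) sits squarely between the pads with the stem clear. I'll pull the lever about the hinge.

```bash
R='0 -0.0069 0.0002 -0.05 0 0'; python3 drive.py '0 -0.0069 0.0002 -0.05 0 0;0 -0.0069 0.0002 -0.05 0 0;0 -0.0069 0.0002 -0.05 0 0;0 -0.0069 0.0002 -0.05 0 0;0 -0.0069 0.0002 -0.05 0 0;0 -0.0069 0.0002 -0.05 0 0;0 -0.0069 0.0002 -0.05 0 0;0 -0.0069 0.0002 -0.05 0 0' - 40
python3 drive.py '0 -0.0069 0.0002 -0.05 0 0;0 -0.0069 0.0002 -0.05 0 0;0 0 0 0 0 0;0 0 0 0 0 0'
cat >> h.py <<'E'
def lever():
    o=get_obs();jx=np.array([np.cos(.8792),np.sin(.8792),0])
    v=np.array(o["tcp_pos"])-np.array([.3822,.3505,0])-.082*jx-[0,0,.018]
    f=np.array(o["wrist_force"])
    print("lever",.25-np.arctan2(v@jx,v[2]),"r",np.hypot(v@jx,v[2]),"f_jx",f@jx,"fz",f[2],o["clock"],"tilt",.25-np.arcsin(-np.array(o["orientation"])[:,2]@jx))
E
python3 -c "
from h import *;lever()"
```

```text
clock: 3.05
tcp_pos: [0.4235, 0.3993, 0.1569]
orientation: [[-0.77, 0.63, 0.102], [0.638, 0.76, 0.122], [-0.001, 0.159, -0.987]]
wrist_force: [2.3, 6.1, 1.5]
opening: 0.171
grasp_force: 40.1
clock: 3.38
tcp_pos: [0.4145, 0.3885, 0.1542]
orientation: [[-0.77, 0.617, 0.163], [0.639, 0.744, 0.195], [-0.001, 0.254, -0.967]]
wrist_force: [1.6, 5.5, 2.4]
opening: 0.174
grasp_force: 40.2
lever 0.48147769838022614 r 0.13996553782198334 f_jx 5.312079431772531 fz 2.3868305654661692 3.3833 tilt 0.507328882852371
```

```bash
python3 drive.py '0 -0.003 0 -0.01 0 0;0 -0.003 0 -0.01 0 0;0 -0.002 0 0 0 0;0 0 0 0 0 0;0 0 0 0 0 0'; python3 -c "
from h import *;lever()"
python3 drive.py '0 -0.004 0 0 0 0;0 -0.004 0 0 0 0;0 0 0 0 0 0;0 0 0 0 0 0'; python3 -c "
from h import *;lever()
d,P=cam('wrist');cv2.imwrite('pics/w3.png',cv2.cvtColor(d['frame'],cv2.COLOR_RGB2BGR))"
```

```text
clock: 3.8
tcp_pos: [0.4129, 0.3865, 0.1538]
orientation: [[-0.769, 0.613, 0.182], [0.639, 0.738, 0.218], [-0.001, 0.284, -0.959]]
wrist_force: [15.5, 25.6, -12.0]
opening: 0.173
grasp_force: 39.6
lever 0.5000751723341713 r 0.14012575748696765 f_jx 29.626050835580017 fz -12.037305657392672 3.8 tilt 0.5376642791874227
clock: 4.13
tcp_pos: [0.4119, 0.3851, 0.1537]
orientation: [[-0.768, 0.611, 0.192], [0.64, 0.734, 0.228], [-0.002, 0.298, -0.955]]
wrist_force: [36.0, 56.3, -34.1]
opening: 0.171
grasp_force: 39.6
lever 0.5121242365723817 r 0.1405134165081271 f_jx 66.30244068414942 fz -34.06432625937544 4.1333 tilt 0.5523013147818785
```

View pics/w3.png

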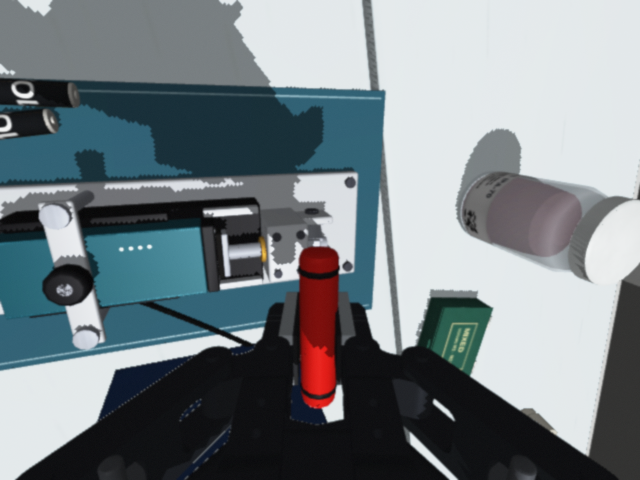

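The orange band has gone: the black flange sits against the teal sleeve at (208,255), and the force rise shows the end stop. Now I'll ease the lever back.

```bash
python3 drive.py '0 0.004 0 0.005 0 0;0 0.004 0 0.005 0 0;0 0.004 0 0.005 0 0;0 0.004 0 0.005 0 0;0 0.0034 0 0.025 0 0;0 0.0034 0 0.025 0 0;0 0.0034 0 0.025 0 0;0 0.0034 0 0.025 0 0;0 0.0034 0 0.025 0 0;0 0.0034 0 0.025 0 0'; python3 drive.py '0 0.0034 0 0.025 0 0;0 0.0034 0 0.025 0 0;0 0.0034 0 0.025 0 0;0 0.0034 0 0.025 0 0;0 0.0034 0 0.025 0 0;0 0.0034 0 0.025 0 0;0 0.0034 0 0.025 0 0;0 0.0034 0 0.025 0 0'; python3 -c "
from h import *;lever()"
python3 drive.py '0 0.0034 0 0.025 0 0;0 0.0034 0 0.025 0 0;0 0.0034 0 0.025 0 0;0 0.0034 0 0.025 0 0;0 0.0034 0 0.025 0 0;0 0.0034 0 0.025 0 0;0 0 0 0 0 0;0 0 0 0 0 0'; python3 -c "
from h import *;lever()"
```

```text
clock: 5.02
tcp_pos: [0.4278, 0.4044, 0.1578]
orientation: [[-0.77, 0.634, 0.067], [0.638, 0.766, 0.08], [-0.001, 0.105, -0.995]]
wrist_force: [0.2, 4.0, 3.4]
opening: 0.17
grasp_force: 43.8
clock: 5.68
tcp_pos: [0.445, 0.425, 0.1575]
orientation: [[-0.77, 0.635, -0.061], [0.638, 0.767, -0.074], [-0.001, -0.096, -0.995]]
wrist_force: [1.9, 3.2, 3.0]
opening: 0.168
grasp_force: 43.8
lever 0.13998731311829687 r 0.1403424026387267 f_jx 3.680657934148805 fz 3.0484005220336776 5.6833 tilt 0.1538332557880152
clock: 6.35
tcp_pos: [0.4573, 0.4398, 0.154]
orientation: [[-0.77, 0.619, -0.156], [0.638, 0.747, -0.189], [-0.001, -0.245, -0.969]]
wrist_force: [-0.0, -0.2, 5.4]
opening: 0.169
grasp_force: 44.2
lever 0.0004261408331147354 r 0.14035099627731001 f_jx -0.18091676897946163 fz 5.394730619671972 6.35 tilt 0.002143447450231817
```

```bash
python3 drive.py '0 0.0005 0 0 0 0;0 0 0 0 0 0;0 0 0 0 0 0;0 0 0 0 0 0;0 0 0 0 0 0;0 0 -0.01 0 0 0;0 0 -0.02 0 0 0;0 0 -0.03 0 0 0;0 0 -0.04 0 0 0' 0.65; python3 drive.py '0 0 -0.04 0 0 0;0 0 -0.04 0 0 0;0 0 -0.02 -0.08 0 0;0 0 0 -0.085 0 0;0 0 0 -0.08 0 0;0 0 0 0 0 0' 1
python3 - <<'E'
from h import *
o=get_obs();R=np.array(o["orientation"]);print(R.round(3).tolist(),np.round(o["tcp_pos"],4))
print(tool(np.array([.408,-.2605,.25])-o["tcp_pos"]))
E
```

```text
clock: 7.1
tcp_pos: [0.4711, 0.4573, 0.2475]
orientation: [[-0.77, 0.617, -0.162], [0.638, 0.745, -0.194], [0.001, -0.253, -0.967]]
wrist_force: [1.5, 0.7, -0.9]
opening: 0.651
grasp_force: 0.0
clock: 7.6
tcp_pos: [0.4871, 0.4764, 0.3476]
orientation: [[-0.77, 0.638, -0.001], [0.638, 0.77, -0.001], [-0.0, -0.001, -1.0]]
wrist_force: [-0.2, -0.3, 0.2]
opening: 0.997
grasp_force: 0.0
[[-0.77, 0.638, -0.001], [0.638, 0.77, -0.001], [-0.0, -0.001, -1.0]] [0.4871 0.4764 0.3476]
[-0.40934762 -0.61772046  0.0984921 ]
```

```bash
python3 drive.py '-0.0205 -0.0309 0 0 0 0;-0.0205 -0.0309 0 0 0 0;-0.0205 -0.0309 0 0 0 0;-0.0205 -0.0309 0 0 0 0;-0.0205 -0.0309 0 0 0 0;-0.0205 -0.0309 0 0 0 0;-0.0205 -0.0309 0 0 0 0;-0.0205 -0.0309 0 0 0 0;-0.0205 -0.0309 0 0 0 0;-0.0205 -0.0309 0 0 0 0' >/dev/null;  python3 drive.py '-0.0205 -0.0309 0 0 0 0;-0.0205 -0.0309 0 0 0 0;-0.0205 -0.0309 0 0 0 0;-0.0205 -0.0309 0 0 0 0;-0.0205 -0.0309 0 0 0 0;-0.0205 -0.0309 0 0 0 0;-0.0205 -0.0309 0 0 0 0;-0.0205 -0.0309 0 0 0 0;-0.0205 -0.0309 0.02 0 0 0;-0.0205 -0.0309 0.03 0 0 0'; python3 drive.py '0 0 0.03 0 0 0;0 0 0.018 0 0 0;0 0 0 0 0 0;0 0 0 0 0 0'
python3 - <<'E'
from h import *
d,P=cam("wrist");np.savez("w4.npz",P=P);z=np.load("P.npz")
m,Pm=cam("scene")
w=cv2.cvtColor(d["frame"],cv2.COLOR_RGB2BGR);s=cv2.cvtColor(m["frame"],cv2.COLOR_RGB2BGR)
o=np.zeros((480,790,3),np.uint8);o[:,:480]=w[:,80:560];o[:480,480:]=cv2.resize(s[140:270,180:260],(310,480),interpolation=cv2.INTER_CUBIC)
cv2.imwrite("pics/w4.png",o)
print("scope top pred",proj(P,(.4082,-.2603,.123)),"dock",proj(P,(.4082,-.2609,.02)),tool(np.array([.4082,-.2606,.088])-get_obs()["tcp_pos"]))
E
```

```text
clock: 9.27
tcp_pos: [0.4105, -0.2587, 0.3059]
orientation: [[-0.77, 0.639, -0.001], [0.639, 0.769, -0.007], [-0.004, -0.006, -1.0]]
wrist_force: [0.3, -0.2, -0.6]
opening: 1.002
grasp_force: 0.0
clock: 9.6
tcp_pos: [0.4094, -0.2553, 0.2547]
orientation: [[-0.77, 0.638, -0.006], [0.638, 0.77, -0.002], [0.004, -0.005, -1.0]]
wrist_force: [1.0, -0.6, 0.2]
opening: 1.0
grasp_force: 0.0
scope top pred [310.44721736 237.27448347] dock [312.24008492 207.52336599] [-0.00083346 -0.0043844   0.16900299]
```

View pics/w4.png

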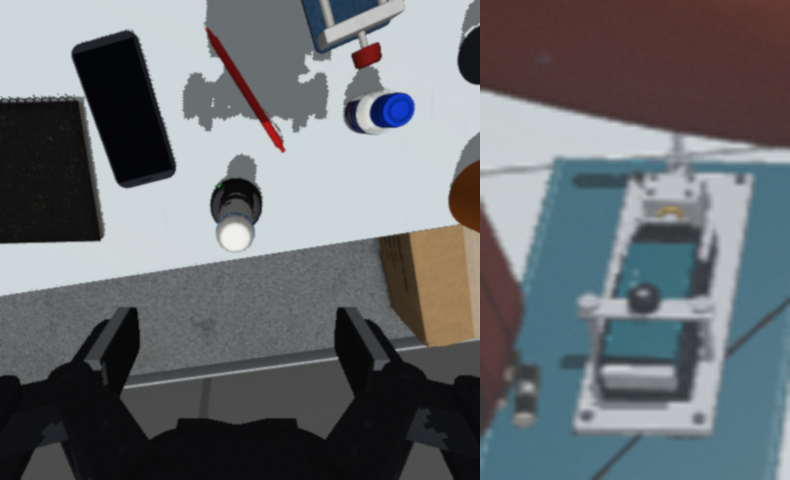

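The wrist view has the scope top at (315,235), about 5 px right of prediction, and the dock at (317,205). The scene crop on the right shows the cap closed with no orange. I'll let the arm settle and re-measure from two wrist positions.

```bash
cat > m.py <<'E'
from h import *
def white(tag):
    d,P=cam("wrist");g=d["frame"].astype(int);u=proj(P,(.4082,-.2603,.123)).astype(int)
    m=np.zeros(g.shape[:2],np.uint8);s=45;y0,x0=max(u[1]-s,0),u[0]-s
    sub=g[y0:u[1]+s,x0:u[0]+s];m=(sub.min(2)>225).astype(np.uint8)
    n,l,st,c=cv2.connectedComponentsWithStats(m)
    k=[i for i in range(1,n) if st[i,4]>100];print([(c[i]+[x0,y0],st[i]) for i in k],"pred",u)
    np.savez(tag,P=P);o=get_obs();print(np.round(o["tcp_pos"],4),np.round(o["orientation"],3).tolist())
    cv2.imwrite("pics/"+tag+".png",cv2.cvtColor(d["frame"],cv2.COLOR_RGB2BGR))
E
python3 drive.py '0 0 0 0 0 0;0 0 0 0 0 0;0 0 0 0 0 0'; python3 -c "
from m import *;white('wa')"
python3 drive.py '0 0 0.02 0 0 0;0 0 0.02 0 0 0;0 0 0 0 0 0;0 0 0 0 0 0;0 0 0 0 0 0'; python3 -c "
from m import *;white('wb')"
```

```text
clock: 9.95
tcp_pos: [0.4104, -0.2555, 0.2563]
orientation: [[-0.77, 0.637, -0.002], [0.637, 0.77, -0.005], [-0.002, -0.005, -1.0]]
wrist_force: [-0.3, -1.3, -0.4]
opening: 1.0
grasp_force: 0.0
[(array([313.91217565, 234.60279441]), array([ 37,  34,  26,  24, 501], dtype=int32))] pred [309 234]
[ 0.4102 -0.2555  0.2559] [[-0.77, 0.638, -0.002], [0.638, 0.77, -0.005], [-0.002, -0.005, -1.0]]
clock: 10.42
tcp_pos: [0.41, -0.2558, 0.216]
orientation: [[-0.77, 0.638, -0.002], [0.638, 0.77, -0.005], [-0.001, -0.005, -1.0]]
wrist_force: [0.9, 0.9, -0.6]
opening: 0.999
grasp_force: 0.0
[(array([313.79154079, 252.97280967]), array([ 35,  31,  30,  29, 662], dtype=int32))] pred [309 253]
[ 0.4103 -0.2561  0.2164] [[-0.77, 0.638, -0.002], [0.638, 0.77, -0.005], [-0.002, -0.005, -1.0]]
```

Run:
```python
from h import *
z=np.load("P.npz");A=np.load("wa.npz")["P"];B=np.load("wb.npz")["P"]
X=tri(A,(313.9,234.6),B,(313.8,253));print(X)
def bp(P,u,h):
    M=np.c_[P[:,:2],P[:,2]*h+P[:,3]];q=np.linalg.solve(M,[*u,1]);return q[:2]/q[2]
for n,P,u in(("A",A,(313.9,234.6)),("B",B,(313.8,253)),("t",z["t"],(478.2,254.2)),("s",z["s"],(399.6,346.6))):print(n,bp(P,u,.123))
o=get_obs();x=bp(B,(313.8,253),.123);print(tool(np.r_[x,.088]-o["tcp_pos"]))
```

```text
[ 0.41118401 -0.25875036  0.11900525]
A [ 0.41020792 -0.25787672]
B [ 0.41003614 -0.25771266]
t [ 0.40779099 -0.25899853]
s [ 0.40599302 -0.26175019]
[-0.00060704 -0.00074033  0.12840156]
```

```bash
python3 drive.py '-0.001 -0.001 0.03 0 0 0;0 0 0.03 0 0 0;0 0 0.03 0 0 0;0 0 0.02 0 0 0;0 0 0.012 0 0 0;0 0 0.006 0 0 0;0 0 0 0 0 0;0 0 0 0 0 0'; python3 drive.py '0 0 0 0 0 0;0 0 0 0 0 0;0 0 0 0 0 0;0 0 0 0 0 0;0 0 0 0 0 0;0 0 0 0 0 0' 0 40
```

```text
clock: 11.13
tcp_pos: [0.4101, -0.2581, 0.0881]
orientation: [[-0.77, 0.638, -0.002], [0.638, 0.77, -0.005], [-0.002, -0.005, -1.0]]
wrist_force: [0.6, -0.0, 0.6]
opening: 0.999
grasp_force: 0.0
clock: 11.63
tcp_pos: [0.4097, -0.2578, 0.0876]
orientation: [[-0.77, 0.638, -0.002], [0.638, 0.77, -0.005], [-0.001, -0.005, -1.0]]
wrist_force: [-1.0, -0.2, 4.9]
opening: 0.36
grasp_force: 39.7
```

```bash
python3 drive.py '0 0 -0.006 0 0 0;0 0 -0.01 0 0 0;0 0 -0.015 0 0 0;0 0 -0.03 0 0 0;0 0 -0.035 0 0 0;0 0 -0.035 0 0 0;0 0 -0.035 0 0 0;0 0 -0.035 0 0 0;0 0 -0.035 0 0 0;0 0 -0.024 0 0 0'; python3 drive.py '0 0 0 0 0 0;0 0 0 0 0 0;0 0 0 0 0 0';python3 - <<'E'
from h import *
o=get_obs();print(tool(np.array([.3822,.3505,.345])-o["tcp_pos"]))
for n in("scene","top"):
    d,P=cam(n);cv2.imwrite(f"pics/l_{n}.png",cv2.cvtColor(d["frame"],cv2.COLOR_RGB2BGR))
    print(n,proj(P,o["tcp_pos"]),proj(P,np.array(o["tcp_pos"])-[0,0,.08]))
E
```

```text
clock: 12.47
tcp_pos: [0.4105, -0.2566, 0.3515]
orientation: [[-0.77, 0.638, 0.0], [0.638, 0.77, -0.007], [-0.004, -0.005, -1.0]]
wrist_force: [0.7, -0.2, -0.6]
opening: 0.361
grasp_force: 39.8
clock: 12.72
tcp_pos: [0.4097, -0.2561, 0.346]
orientation: [[-0.77, 0.638, -0.004], [0.638, 0.77, -0.003], [0.001, -0.005, -1.0]]
wrist_force: [1.0, 0.3, -1.4]
opening: 0.358
grasp_force: 39.7
[ 0.40817471  0.44953825 -0.00064282]
scene [415.6912459  273.61022874] [408.99759506 301.55091985]
top [513.62634421 238.97964308] [498.5440711  244.84020948]
```

```bash
python3 drive.py '0.01 0.011 0 0 0 0;0.02 0.022 0 0 0 0;0.02 0.022 0 0 0 0;0.02 0.022 0 0 0 0;0.02 0.022 0 0 0 0;0.02 0.022 0 0 0 0;0.02 0.022 0 0 0 0;0.02 0.022 0 0 0 0;0.02 0.022 0 0 0 0;0.02 0.022 0 0 0 0' >/dev/null; python3 drive.py '0.02 0.022 0 0 0 0;0.02 0.022 0 0 0 0;0.02 0.022 0 0 0 0;0.02 0.022 0 0 0 0;0.02 0.022 0 0 0 0;0.02 0.022 0 0 0 0;0.02 0.022 0 0 0 0;0.02 0.022 0 0 0 0;0.02 0.022 0 0 0 0;0.02 0.022 0 0 0 0' >/dev/null; python3 drive.py '0.01 0.011 0 0 0 0;0.006 0.007 0 0 0 0;0 0 0 0 0 0;0 0 0 0 0 0;0 0 0 0 0 0';python3 - <<'E'
from h import *
o=get_obs();print(tool(np.array([.3822,.3505,.28])-o["tcp_pos"]))
d,P=cam("wrist");w=cv2.cvtColor(d["frame"],cv2.COLOR_RGB2BGR)
for y in(-.023,.023):
    c,s=np.cos(.8792),np.sin(.8792);q=proj(P,(.3822-s*y,.3505+c*y,.056));print(q);cv2.circle(w,tuple(q.astype(int)),2,(0,0,255),-1)
print("lens",proj(P,np.array(o["tcp_pos"])+.0796*np.array(o["orientation"])[:,2]))
cv2.imwrite("pics/w5.png",w)
E
```

```text
clock: 14.9
tcp_pos: [0.3826, 0.3459, 0.3443]
orientation: [[-0.77, 0.638, -0.004], [0.638, 0.77, -0.005], [-0.0, -0.006, -1.0]]
wrist_force: [1.3, 0.4, -1.2]
opening: 0.362
grasp_force: 39.9
[0.00328824 0.00369466 0.06427008]
[320.13233511 210.09995214]
[320.20410381 172.49805878]
lens [315.16133932 258.92885759]
```

View pics/w5.png

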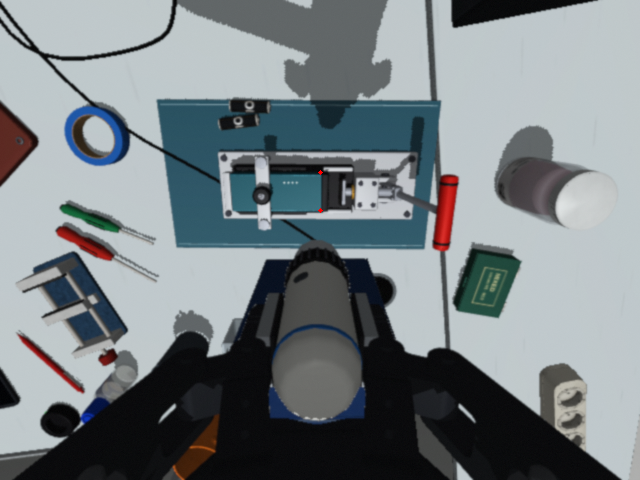

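The teal sleeve ends at about x=322 between rows 172 and 211, against x=320 predicted. The scope hangs upright in the jaws with its top at about (317,375). I'll refine the seam and check the wrist camera's bias on the held scope.

Run:
```python
from h import *
o=get_obs();d,P=cam("wrist");f=d["frame"].astype(int);R=np.array(o["orientation"]);t=np.array(o["tcp_pos"])
print("teal row",[f[192,x].tolist() for x in range(314,334)])
print("col y",[ (y,f[y,310].tolist()) for y in list(range(168,178))+list(range(206,218))])
print("scope top pred",proj(P,t-.0354*R[:,2]))
g=f.min(2); 
for y in(370,380,390,330,300,280):
    print(y,[(x,g[y,x]) for x in range(255,385,4)])
```

```text
teal row [[56, 107, 120], [57, 109, 122], [57, 109, 122], [57, 108, 121], [57, 108, 122], [57, 108, 121], [49, 96, 108], [34, 59, 67], [40, 44, 47], [47, 47, 49], [47, 47, 51], [46, 46, 48], [40, 40, 43], [30, 30, 32], [31, 30, 32], [40, 40, 42], [43, 44, 45], [43, 44, 46], [44, 45, 46], [43, 44, 45]]
col y [(168, [11, 10, 12]), (169, [9, 9, 11]), (170, [11, 11, 13]), (171, [9, 16, 18]), (172, [8, 22, 26]), (173, [14, 38, 45]), (174, [29, 71, 82]), (175, [46, 95, 108]), (176, [51, 101, 115]), (177, [51, 102, 116]), (206, [61, 113, 127]), (207, [62, 113, 127]), (208, [61, 114, 127]), (209, [62, 115, 129]), (210, [60, 112, 125]), (211, [60, 86, 94]), (212, [116, 121, 125]), (213, [179, 182, 187]), (214, [198, 202, 206]), (215, [200, 204, 208]), (216, [200, 204, 209]), (217, [190, 196, 200])]
scope top pred [313.35584498 393.14788315]
370 [(255, np.int64(10)), (259, np.int64(8)), (263, np.int64(8)), (267, np.int64(11)), (271, np.int64(30)), (275, np.int64(82)), (279, np.int64(86)), (283, np.int64(90)), (287, np.int64(95)), (291, np.int64(101)), (295, np.int64(104)), (299, np.int64(106))
[... 3246 characters left out ...]
.int64(6))]
280 [(255, np.int64(191)), (259, np.int64(20)), (263, np.int64(7)), (267, np.int64(10)), (271, np.int64(10)), (275, np.int64(10)), (279, np.int64(8)), (283, np.int64(8)), (287, np.int64(13)), (291, np.int64(67)), (295, np.int64(19)), (299, np.int64(30)), (303, np.int64(66)), (307, np.int64(75)), (311, np.int64(74)), (315, np.int64(76)), (319, np.int64(75)), (323, np.int64(74)), (327, np.int64(74)), (331, np.int64(74)), (335, np.int64(72)), (339, np.int64(72)), (343, np.int64(68)), (347, np.int64(20)), (351, np.int64(11)), (355, np.int64(9)), (359, np.int64(8)), (363, np.int64(8)), (367, np.int64(9)), (371, np.int64(8)), (375, np.int64(11)), (379, np.int64(5)), (383, np.int64(4))]
```

```bash
python3 drive.py '0.0035 0.0045 0.02 0 0 0;0 0 0.03 0 0 0;0 0 0.03 0 0 0;0 0 0.03 0 0 0;0 0 0.025 0 0 0;0 0 0.02 0 0 0;0 0 0.01 0 0 0;0 0 0 0 0 0;0 0 0 0 0 0;0 0 0 0 0 0';python3 - <<'E'
from h import *
o=get_obs();R=np.array(o["orientation"]);L=np.array(o["tcp_pos"])+.0796*R[:,2];print("lens",L,"to go",tool(np.array([.3822,.3503,.072])-L))
E
```

```text
clock: 15.83
tcp_pos: [0.3835, 0.3522, 0.1815]
orientation: [[-0.77, 0.638, -0.001], [0.638, 0.77, -0.002], [-0.001, -0.002, -1.0]]
wrist_force: [0.4, 0.7, -0.4]
opening: 0.359
grasp_force: 39.9
lens [0.3834415  0.35202878 0.10190553] to go [-0.00012316 -0.00205619  0.02991033]
```

```bash
python3 drive.py '0 -0.002 0.005 0 0 0;0 0 0.01 0 0 0;0 0 0.008 0 0 0;0 0 0.005 0 0 0;0 0 0.002 0 0 0;0 0 0 0 0 0;0 0 0 0 0 0;0 0 0 0 0 0;0 0 0 0 0 0';python3 - <<'E'
from h import *
o=get_obs();R=np.array(o["orientation"]);L=np.array(o["tcp_pos"])+.0796*R[:,2];print("lens",L,"to go",tool(np.array([.3822,.3503,.072])-L))
ims=[]
for n in("scene","top","wrist"):
    d,P=cam(n);im=cv2.cvtColor(d["frame"],cv2.COLOR_RGB2BGR);u=proj(P,L).astype(int);print(n,proj(P,L),proj(P,(.3822,.3505,.056)))
    if n=="wrist": im=cv2.resize(im[:,90:550],(260,300)) if 0 else im[150:450,190:450]
    else: im=cv2.resize(im[max(u[1]-60,0):u[1]+60,max(u[0]-52,0):u[0]+52],(260,300),interpolation=cv2.INTER_CUBIC)
    ims.append(im)
cv2.imwrite("pics/fin.png",cv2.resize(np.hstack(ims),None,fx=1,fy=1))
E
```

```text
clock: 16.58
tcp_pos: [0.3813, 0.3504, 0.15]
orientation: [[-0.77, 0.638, -0.003], [0.638, 0.77, -0.003], [-0.0, -0.004, -1.0]]
wrist_force: [-0.3, -0.4, -1.4]
opening: 0.359
grasp_force: 39.9
lens [0.38108429 0.35008369 0.07043704] to go [-0.00072156  0.00087163 -0.00156654]
scene [226.01893854 201.58750201] [226.93747424 205.26000322]
top [193.81949448 274.06448148] [195.14865156 274.03070124]
wrist [315.2393029  258.96488668] [316.94988945 251.78294831]
```

View pics/fin.png

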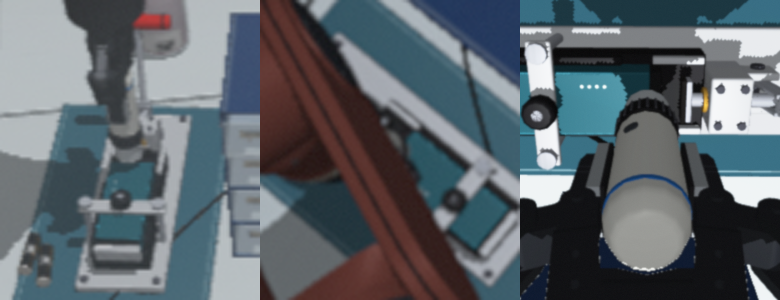

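The scope's nose sits over the teal/black seam (wrist view at about (318,250)), with a gap below it and no contact. I'll make a 1 mm trim, settle and check.

```bash
python3 drive.py '-0.0005 0.0008 -0.001 0 0 0;0 0 0 0 0 0;0 0 0 0 0 0;0 0 0 0 0 0;0 0 0 0 0 0;0 0 0 0 0 0;0 0 0 0 0 0;0 0 0 0 0 0';python3 - <<'E'
from h import *
o=get_obs();R=np.array(o["orientation"]);L=np.array(o["tcp_pos"])+.0796*R[:,2];e=np.array([.3822,.3503,.072])-L;print("lens",L,e,np.abs(o["qd"]).max(),o["wrist_force"])
if np.abs(e).max()<.003: print(job.hand_in())
E
```

```text
clock: 17.4
tcp_pos: [0.3819, 0.3505, 0.1506]
orientation: [[-0.77, 0.638, -0.003], [0.638, 0.77, -0.004], [0.0, -0.005, -1.0]]
wrist_force: [0.1, -0.1, -0.9]
opening: 0.357
grasp_force: 39.9
lens [0.38162488 0.35015754 0.07099411] [0.00057512 0.00014246 0.00100589] 0.0011136483116380613 [ 0.14376189 -0.08919448 -0.87480428]
the job is handed in; nothing more can be done
None
```

The cap is pressed fully home, the lever was eased back to rest, and the microscope is held upright and still about 15 mm above the middle of the seam; I handed the job in at 17.4 s, with no verdict returned.

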